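# Sort the sample fasteners into the inspection trays

### The job

Sort the five sample fasteners on the inspection bench by kind, whatever their metal: both hex nuts into the blue tray, both hex bolts into the yellow tray, and the plain steel sleeve into the green tray. Set each one down, without dropping it, flat on the floor of its tray - nuts lying flat, bolts standing on their heads, the sleeve upright, nothing stacked - and leave the small carton and the red ring gauge where they are.

Things in the scene. Friction and masses are not known exactly. Their poses are not given: they have to be found in the camera images.
- nut_zinc_mid (a point): Silvery zinc-plated hex nut lying flat, 36 mm across the flats, 41.6 mm across the corners, 19 mm high, 24 mm hole, about 0.11 kg. This point is its centre, 9.5 mm above its underside; z up along the hole; its x axis is square to one pair of flats (the other pairs are at 60 degree steps).
- nut_brass_mid (a point): Yellow brass hex nut lying flat, 36 mm across the flats, 41.6 mm across the corners, 19 mm high, 24 mm hole, about 0.11 kg. This point is its centre, 9.5 mm above its underside; z up along the hole; its x axis is square to one pair of flats (the other pairs are at 60 degree steps).
- bolt_zinc_mid (a point): Silvery zinc-plated hex bolt standing upright on its head, threaded end up: head 36 mm across the flats, 41.6 mm across the corners and 15 mm high, above it a round shank 24 mm in diameter and 45 mm long, 60 mm high in all, about 0.25 kg. This point is on the axis of the shank, 40 mm above the underside of the head: grip the shank here; fingertips that reach more than 25 mm below this point meet the head. z up along the shank.
- bolt_brass_mid (a point): Yellow brass hex bolt standing upright on its head, threaded end up: head 36 mm across the flats, 41.6 mm across the corners and 15 mm high, above it a round shank 24 mm in diameter and 45 mm long, 60 mm high in all, about 0.25 kg. This point is on the axis of the shank, 40 mm above the underside of the head: grip the shank here; fingertips that reach more than 25 mm below this point meet the head. z up along the shank.
- sleeve_mid (a point): Silvery plain round sleeve (a short tube) standing on end, 34 mm outside and 22 mm inside diameter, 40 mm high, about 0.16 kg. This point is its centre, 20 mm above its lower end; z up along its axis.
- tray_blue_floor (a point): Blue open sorting tray, fixed to the bench, 136 (its x) x 116 (its y) x 25 mm high outside, walls and floor 3 mm thick. This point is the centre of its inner floor, 3 mm above the bench; x and y run along its sides, z up. For the nuts.
- tray_yellow_floor (a point): Yellow open sorting tray, fixed to the bench, 136 (its x) x 116 (its y) x 25 mm high outside, walls and floor 3 mm thick. This point is the centre of its inner floor, 3 mm above the bench; x and y run along its sides, z up. For the bolts.
- tray_green_floor (a point): Green open sorting tray, fixed to the bench, 136 (its x) x 116 (its y) x 25 mm high outside, walls and floor 3 mm thick. This point is the centre of its inner floor, 3 mm above the bench; x and y run along its sides, z up. For the sleeve.
- carton_mid (a point): Small closed green carton with a white top, loose, 50 (x) x 40 (y) x 45 mm high, standing among the fasteners; not to be moved. This point is its centre, 22.5 mm above the bench.
- gauge_mid (a point): Red ring gauge, loose, lying flat among the fasteners, 58 mm outside and 30 mm inside diameter, 18 mm high; not to be moved. This point is its centre, 9 mm above the bench.
Mind the look-alikes: they are no part of the job. Leave any black or purple look-alike of the part that bears bolt_zinc_mid alone.

How it is judged:
By the outcome, as a careful person would: the job done as asked, in the order asked, and still so for the second after the job is handed in, with the robot touching nothing.
It also fails if it takes over 131 s, if anything falls off the work surface, if the arm or the gripper's body presses on something with over 40 N, if the wrist force passes 120 N, or if a joint passes its speed limit or range.

### The arm

A 6-joint arm with a two-finger parallel gripper is mounted at the origin on the work surface. World frame = base frame: x ahead of the robot, y to its left, z up, the work surface at z = 0. Lengths are in m, angles in rad, forces in N, time in s.
With the tool pointing down it reaches from about 0.375 to 0.9 m from the base axis. Payload 3.1 kg.
Tool frame: the origin (TCP) lies midway between the tips of the shut fingers; the grasp point (between the pads) lies 19 mm behind it; z points along the fingers, y is the line along which they close (so a half turn about z gives the same grasp; the last joint's range is limited). The gripper opens to 87 mm and grips with 3 to 60 N. Pads are 19 mm wide; open, the fingers measure 117 mm over their backs; the gripper's body (75 mm by 190 mm) begins 51 mm behind the grasp point.
Start: joints at [-1.452, 0.527, 1.433, -0, 1.181, -0.178], TCP at [0.183, -0.598, 0.189] pointing down, gripper open.
Joint ranges: [-3.08, 3.08], [-0.75, 2.2], [0.22, 2.44], [-1.43, 4.57], [0, 2.65], [-2.85, 2.85]. Speed limits (rad/s): [2.79, 2.79, 3.14, 3.14, 3.14, 3.14].

### API

Orientations are given as a unit quaternion [w, x, y, z].
In Python, from bench import telemetry, capture, ticket gives the robot as it stands.
- The arm moves only by the tool carry_out, never from a script. Its argument "plan" is a list of rows, each an object with "angular": the turn, a rotation vector about the tool's x, y, z in units of 6 degrees (1.0 is 6 degrees), a list of three; "linear": the shift along the tool's x, y, z in units of 50 mm (1.0 is 50 mm), a list of three; "jaw": the opening, from -1 (shut) to 1 (fully open), so that 0 is half open. In form: [{"angular": [wx, wy, wz], "linear": [dx, dy, dz], "jaw": jaw}, ...]. A call has 1 to 20 rows; each row shifts and turns the commanded pose from where the row before left it, along the tool's axes as they then stand; what a row does not reach is not made up. A row lasts 1/8 s, in which the tool goes at most 62.5 mm and 10.7 degrees, less where a joint would pass 70% of its speed; a pose out of reach is approached as far as the arm can. A call is refused whole if a number of a shift passes 1 or a number of a turn 1, either way. A call with a gripper value outside its range is refused whole. The fingers move at their own pace and stop on an object; "newtons" is the grip in N (left out, the last holds). Time passes only in rows, so rows that do not move let the fingers close. It gives the time, the measured TCP pose, the force, the opening and the grip force at its end, in the units of the state.
- telemetry.get_state(): the state, without advancing time (a new reading comes with each control period).
- capture(name): name is "side" or "top"; returns a dict with "image" (400x640x3 uint8, blue, green, red), "fx", "fy", "cx", "cy" (pixels), "pose" (4x4, takes a point from camera to world coordinates). Camera axes: x right, y down, z forward; pixel columns grow to the right and rows downward; lengths in m; the calibration is good to about 2 mm. A picture is of the moment at which its call begins. There is no depth.
- ticket.close_job(): hands the job in; it is judged then, once.
The state is a dict: "t": time; "joint_positions": joint angles; "joint_vel": joint speeds; "tau": joint torques, N m; "ee_pos": TCP position; "tcp_rot": TCP orientation; "wrist_force": force on the tool from outside, world axes, zero at the start; "moment": the same for the moment, N m; "width": finger opening in m; "grip_force": force on a finger pad.
Only numpy, scipy, OpenCV 4.12 (cv2) and the standard library are available. Lean on these libraries where they do the work, as an engineer would, in place of code of your own. Each camera call takes 0.05 s, during which the arm holds its last target. There are 200 camera calls.

## Working session

There is one attempt and no reset: what is moved stays moved. The work goes in short steps, Python scripts to look and compute and a tool call to move; the robot and the scene stay as the last step left them, time stands still between calls to the robot, and variables do not carry over. Pictures are saved under pics/ and viewed, at most 14 in all, crops included, and the job is handed in when it is done.

Besides the shell and the picture viewer there is one more tool, called after "Request:" as name(argument=value, ...) on one line, values as JSON. carry_out: Moves the arm, as the interface text tells. Its arguments: {"type":"object","properties":{"plan":{"type":"array","items":{"type":"object","properties":{"angular":{"type":"array","items":{"type":"number"}},"linear":{"type":"array","items":{"type":"number"}},"jaw":{"type":"number"}}}},"newtons":{"type":"number"}},"required":["plan"]}

```bash
mkdir -p pics
python3 - <<'E'
from bench import telemetry, capture
import cv2,numpy as np
s=telemetry.get_state(); print({k:np.round(v,3).tolist() for k,v in s.items()})
for n in("top","side"):
    c=capture(n); cv2.imwrite(f"pics/{n}0.png",c["image"]); print(n,c["fx"],c["fy"],c["cx"],c["cy"]); print(np.round(c["pose"],4))
E
```

```text
{'t': 0.0, 'joint_positions': [-1.453, 0.528, 1.434, -0.0, 1.181, -0.178], 'joint_vel': [-0.002, 0.001, -0.001, 0.002, 0.001, -0.0], 'tau': [0.0, -44.004, -17.66, 0.063, 0.058, -0.0], 'ee_pos': [0.183, -0.597, 0.188], 'tcp_rot': [-0.001, 0.989, 0.148, 0.0], 'wrist_force': [0.344, -0.423, 0.51], 'moment': [0.008, -0.014, 0.064], 'grip_force': 0.0, 'width': 0.087}
top 436.4947533676633 436.4947533676633 313.63193433330696 197.5604010104622
[[-0.0121 -0.9909  0.1344  0.3232]
 [-0.9996  0.0154  0.0235 -0.0492]
 [-0.0254 -0.134  -0.9907  1.0843]
 [ 0.      0.      0.      1.    ]]
side 498.9597661647851 498.9597661647851 325.2004549729836 198.97766582041888
[[-0.9795 -0.1175  0.1638  0.2814]
 [-0.2007  0.6451 -0.7373  0.7766]
 [-0.0191 -0.7551 -0.6554  0.7865]
 [ 0.      0.      0.      1.    ]]
```

View pics/top0.png

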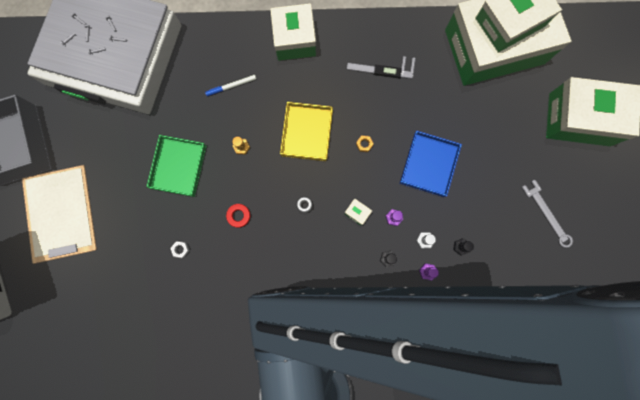

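View pics/side0.png

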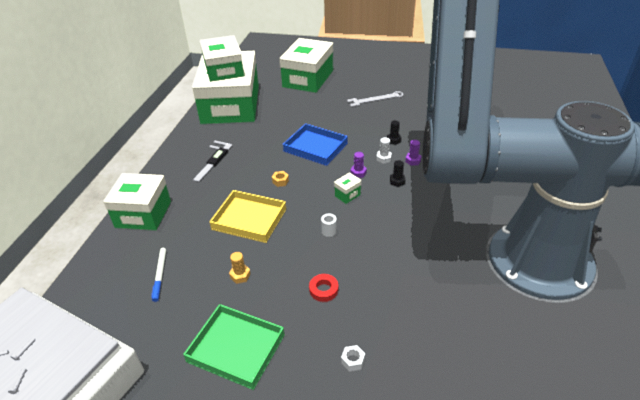

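```bash
cat > h.py <<'E'
import numpy as np,cv2
from bench import telemetry,capture
def ray(c,u,v,z):
    P=np.array(c["pose"]); d=P[:3,:3]@[(u-c["cx"])/c["fx"],(v-c["cy"])/c["fy"],1]
    o=P[:3,3]; return o+d*(z-o[2])/d[2]
def proj(c,p):
    P=np.array(c["pose"]); q=P[:3,:3].T@(np.array(p)-P[:3,3]); return np.array([c["fx"]*q[0]/q[2]+c["cx"],c["fy"]*q[1]/q[2]+c["cy"]])
R={"blue":((100,120,60),(130,255,255)),"yellow":((24,120,60),(35,255,255)),"green":((50,120,50),(75,255,255)),
"brass":((12,120,60),(23,255,255)),"red":((0,150,60),(6,255,255)),"silver":((0,0,90),(179,60,255)),"purple":((135,80,40),(160,255,255))}
def blobs(img,col,amin=40,amax=6000):
    m=cv2.inRange(cv2.cvtColor(img,cv2.COLOR_BGR2HSV),*R[col]); out=[]
    for k in cv2.findContours(m,cv2.RETR_EXTERNAL,cv2.CHAIN_APPROX_NONE)[0]:
        a=cv2.contourArea(k)
        if amin<a<amax: out.append((k,a,cv2.minAreaRect(k)))
    return out
E
python3 - <<'E'
from h import *
for n in("top","side"):
    c=capture(n);im=c["image"]
    for col in R:
        for k,a,r in blobs(im,col):
            x,y,w,h=cv2.boundingRect(k)
            print(n,col,int(a),"bbox",x,y,w,h,"rect",np.round(r[0],1),np.round(r[1],1),round(r[2],1),"xy@.02",np.round(ray(c,*r[0],.02)[:2],3))
    a,b,s=((slice(120,290),slice(140,480),2.35) if n=="top" else (slice(110,380),slice(180,440),2.2))
    cv2.imwrite(f"pics/{n}1.png",cv2.resize(im[a,b],None,fx=s,fy=s,interpolation=cv2.INTER_CUBIC))
E
```

```text
top blue 2646 bbox 400 131 62 66 rect [430.6 163.4] [49.3 56.2] 16.4 xy@.02 [ 0.548 -0.314]
top blue 77 bbox 205 86 18 10 rect [213.2  90.6] [ 5.7 17.1] 71.6 xy@.02 [0.748 0.23 ]
top yellow 2309 bbox 280 102 53 59 rect [305.9 130.8] [47.4 55.3] 6.7 xy@.02 [ 0.637 -0.007]
top green 2526 bbox 147 135 59 61 rect [176.  165.3] [48.9 55.5] 12.5 xy@.02 [0.554 0.32 ]
top green 364 bbox 595 90 20 23 rect [604.5 100.7] [20.1 20.7] 6.3 xy@.02 [ 0.7   -0.752]
top green 40 bbox 62 90 24 9 rect [73.4 94.2] [24.3  2.9] 16.7 xy@.02 [0.746 0.593]
top green 607 bbox 546 86 32 55 rect [555.3 117.1] [56.3 28.6] 73.5 xy@.02 [ 0.66  -0.628]
top green 432 bbox 446 24 54 61 rect [463.4  59.2] [70.  32.7] 47.6 xy@.02 [ 0.817 -0.41 ]
top green 135 bbox 287 13 11 16 rect [292.   20.5] [15. 10.] 90.0 xy@.02 [0.934 0.027]
top green 146 bbox 511 0 22 13 rect [521.7   2.4] [15.1 15.9] 59.0 xy@.02 [ 0.969 -0.568]
top brass 209 bbox 232 136 18 18 rect [240.1 144.7] [19.2 14.8] 63.4 xy@.02 [0.605 0.159]
top brass 193 bbox 356 135 17 17 rect [364. 143.] [16. 16.] 90.0 xy@.02 [ 0.603 -0.151]
top red 412 bbox 226 204 2
[... 3077 characters left out ...]
209 44 15 6 rect [216.1  46.6] [ 3.9 14.1] 80.5 xy@.02 [ 1.035 -0.846]
side brass 239 bbox 229 252 21 31 rect [239. 267.] [30. 20.] 90.0 xy@.02 [0.603 0.153]
side brass 91 bbox 231 229 36 14 rect [249.2 234.9] [35.9  6.8] 13.6 xy@.02 [0.612 0.061]
side brass 83 bbox 235 193 48 14 rect [258.4 199.3] [47.6  5.4] 12.2 xy@.02 [ 0.627 -0.056]
side brass 126 bbox 272 171 16 15 rect [279.5 178. ] [14. 15.] 90.0 xy@.02 [ 0.6   -0.143]
side red 601 bbox 309 274 29 27 rect [323. 287.] [26. 28.] 90.0 xy@.02 [0.425 0.171]
side purple 254 bbox 350 152 17 26 rect [359.4 164.1] [15.8 24.7] 14.0 xy@.02 [ 0.415 -0.234]
side purple 264 bbox 406 139 16 27 rect [413.5 152. ] [15. 26.] 0.0 xy@.02 [ 0.283 -0.311]
```

View pics/top1.png

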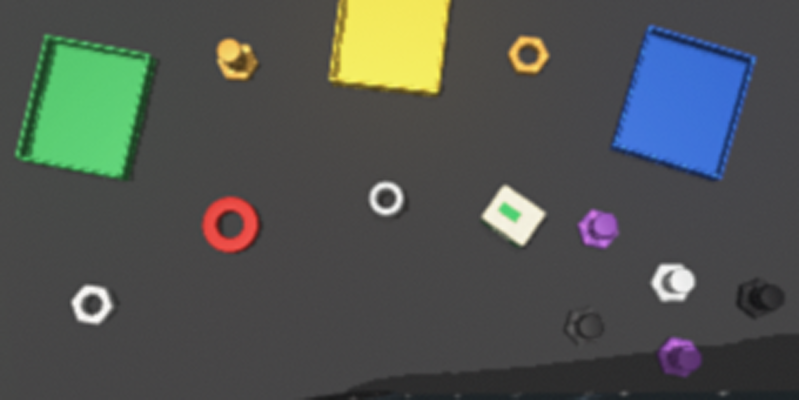

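View pics/side1.png

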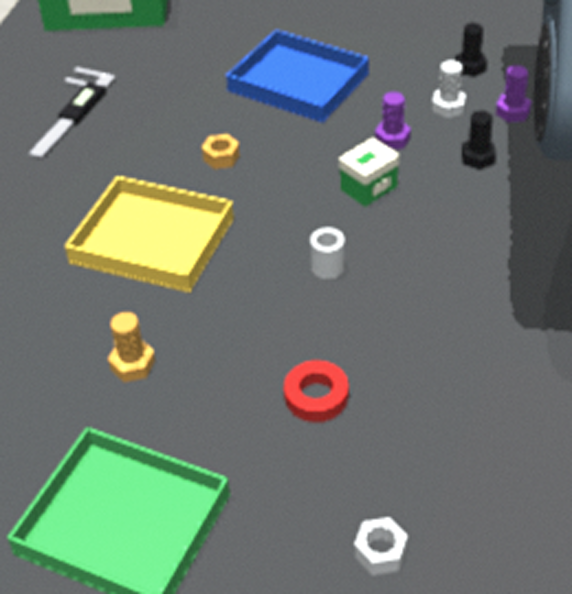

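The pictures show all five parts, the three trays and the decoys. Top view: zinc nut (179,249), brass nut (364,143), zinc bolt (427,240), brass bolt (240,145), sleeve (304,204). The purple and black look-alikes surround the zinc bolt.

```bash
cat >> h.py <<'E'
def sub(c,col,box,S=6,vmin=None):
    x0,y0,x1,y1=box; im=cv2.resize(c["image"][y0:y1,x0:x1],None,fx=S,fy=S,interpolation=cv2.INTER_CUBIC)
    lo,hi=R[col]; lo=(lo[0],lo[1],vmin or lo[2])
    m=cv2.inRange(cv2.cvtColor(im,cv2.COLOR_BGR2HSV),lo,hi)
    k=max(cv2.findContours(m,cv2.RETR_EXTERNAL,cv2.CHAIN_APPROX_NONE)[0],key=cv2.contourArea)[:,0]
    return (k+.5)/S-.5+[x0,y0]
def hull_c(k):
    m=cv2.moments(cv2.convexHull(k.astype(np.float32))); return m["m10"]/m["m00"],m["m01"]/m["m00"]
E
python3 - <<'E'
from h import *
T=capture("top");S=capture("side")
def loc(name,col,bt,bs,z,v=None):
    a=ray(T,*hull_c(sub(T,col,bt,vmin=v)),z); b=ray(S,*hull_c(sub(S,col,bs,vmin=v)),z)
    print(name,np.round(a[:2],4),np.round(b[:2],4))
loc("nut_zinc","silver",(165,236,193,264),(336,340,370,375),.0095,120)
loc("nut_brass","brass",(350,130,380,157),(268,166,292,189),.0095)
loc("sleeve","silver",(290,190,318,218),(317,211,341,238),.02,120)
loc("gauge","red",(220,198,256,232),(300,266,345,306),.009)
loc("carton","silver",(340,192,377,230),(332,172,363,203),.0225,120)
loc("blue","blue",(395,125,468,202),(278,118,352,170),.0125)
loc("yellow","yellow",(275,96,338,166),(205,184,290,246),.0125)
loc("green","green",(142,128,212,202),(180,300,290,395),.0125)
for n,c,b in(("zn","silver",(165,236,193,264)),("br","brass",(350,130,380,157))):
    k=sub(T,c,b,vmin=120 if n=="zn" else None); w=np.array([ray(T,u,v,.019)[:2] for u,v in k]); 
    h=cv2.convexHull((w*1e4).astype(np.float32))[:,0]/1e4
    ce=np.array(hull_c(w*1e3))/1e3
    d=h[np.r_[1:len(h),0]]-h; L=np.hypot(*d.T); ph=np.angle((L*np.exp(6j*np.arctan2(d[:,1],d[:,0]))).sum())/6
    print(n,"flat dir deg mod60",np.degrees(ph)%60,"top centre",ce)
for n,b in(("blue",(395,125,468,202)),("yellow",(275,96,338,166)),("green",(142,128,212,202))):
    k=sub(T,n,b); w=np.array([ray(T,u,v,.0125)[:2] for u,v in k])
    r=cv2.minAreaRect((w*1000).astype(np.float32)); print(n,np.round(r[0],1),np.round(r[1],1),round(r[2],1))
# bolts: shank end centre from crops
f=lambda u,v:(u/2.35-.29+140,v/2.35-.29+120); g=lambda u,v:(u/2.2-.27+180,v/2.2-.27+110)
for n,t,s in(("zn",(683,281),(452,68)),("br",(229,49),(124,321))):
    print("bolt",n,np.round(ray(T,*f(*t),.06)[:2],4),np.round(ray(S,*g(*s),.06)[:2],4))
for n,t in(("purpleA",(602,226)),("purpleB",(686,357)),("blackA",(590,325)),("blackB",(768,296))): print(n,np.round(ray(T,*f(*t),.06)[:2],3))
# zoom images of bolts for check
ims=[cv2.resize(i,(390,290),interpolation=cv2.INTER_CUBIC) for i in(T["image"][130:160,220:260],T["image"][224:254,410:450],S["image"][246:286,215:268],S["image"][132:165,365:409])]
cv2.imwrite("pics/z.png",np.vstack([np.hstack(ims[:2]),np.hstack(ims[2:])]))
E
```

```text
nut_zinc [0.3459 0.3109] [0.3448 0.3053]
nut_brass [ 0.6052 -0.1531] [ 0.6032 -0.155 ]
sleeve [4.521e-01 4.000e-04] [ 0.4494 -0.0042]
gauge [0.4278 0.1652] [0.426  0.1629]
carton [ 0.4321 -0.1318] [ 0.4321 -0.1529]
blue [ 0.5498 -0.3156] [ 0.5479 -0.314 ]
yellow [ 0.6382 -0.0076] [ 0.637 -0.006]
green [0.556  0.3224] [0.5534 0.3236]
zn flat dir deg mod60 20.823242 top centre [0.3457835  0.30770861]
br flat dir deg mod60 24.14158 top centre [ 0.60277146 -0.15213329]
blue [ 550.5 -315.6] [121.1 143.8] 71.5
yellow [639.8  -7. ] [121.6 144.1] 82.6
green [556.8 322.3] [125.4 139.6] 78.3
bolt zn [ 0.3602 -0.2948] [ 0.3577 -0.2912]
bolt br [0.6044 0.1588] [0.6019 0.1579]
purpleA [ 0.416 -0.217]
purpleB [ 0.286 -0.294]
blackA [ 0.318 -0.202]
blackB [ 0.344 -0.377]
```

View pics/z.png

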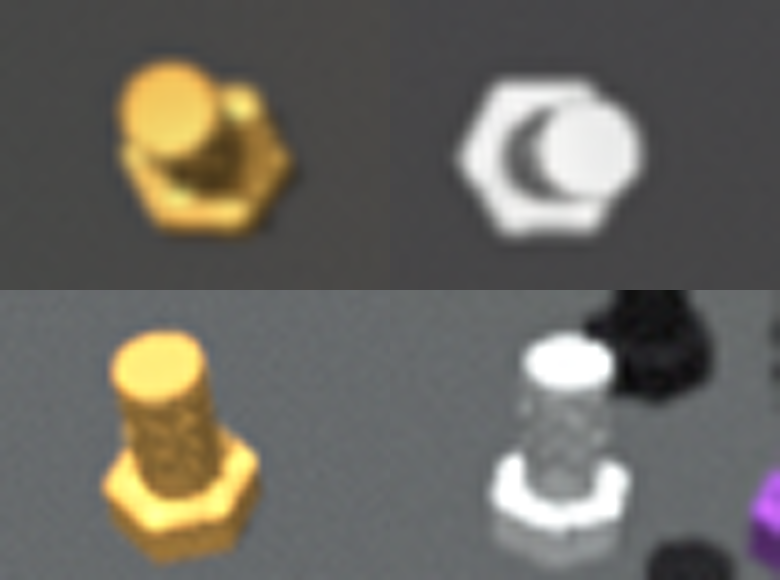

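```bash
cat >> h.py <<'E'
def delta(p,q):  # (x,y,z,thetadeg): turn units (done first), then tool-frame shift units
    a=np.radians(q[3]); d=np.array(q[:3])-p[:3]; ca,sa=np.cos(a),np.sin(a)
    return round(-(q[3]-p[3])/6,2), np.round(np.array([ca*d[0]+sa*d[1], sa*d[0]-ca*d[1], -d[2]])/.05,3).tolist()
def now():
    s=telemetry.get_state(); q=s["tcp_rot"]; return [*s["ee_pos"],np.degrees(2*np.arctan2(q[2],q[1]))]
E
python3 - <<'E'
from h import *
H=.13
W=[("start",(.183,-.598,.189,17)),("nutB",(.604,-.154,H,24)),("blue1",(.578,-.324,H,-17)),("nutZ",(.345,.308,H,21)),("blue2",(.520,-.306,H,-17)),
("boltZ",(.359,-.293,H,10)),("yel1",(.670,-.011,H,-7)),("boltB",(.603,.158,H,10)),("yel2",(.606,-.003,H,-7)),("sleeve",(.451,0,H,10)),("green",(.555,.323,H,-11))]
for a,b in zip(W,W[1:]): print(a[0],"->",b[0],delta(a[1],b[1]))
print(now())
E
```

```text
start -> nutB (-1.17, [11.304, -4.688, 1.18])
nutB -> blue1 (6.83, [0.497, 3.403, -0.0])
blue1 -> nutZ (-6.33, [0.179, -13.47, -0.0])
nutZ -> blue2 (6.33, [6.937, 10.72, -0.0])
blue2 -> boltZ (-4.5, [-3.126, -0.815, -0.0])
boltZ -> yel1 (2.83, [5.486, -6.356, -0.0])
yel1 -> boltB (-2.83, [-0.733, -3.561, -0.0])
boltB -> yel2 (2.83, [0.452, 3.189, -0.0])
yel2 -> sleeve (-2.83, [-3.042, -0.597, -0.0])
sleeve -> green (3.5, [0.809, -6.738, -0.0])
[np.float64(0.18276446157479348), np.float64(-0.5973978506402963), np.float64(0.1884036589763492), np.float64(17.005131292452425)]
```

Request:
carry_out(newtons=20, plan=[{"angular": [0,0,-0.6],"linear": [0,0,0],"jaw": 0.4},{"angular": [0,0,-0.57],"linear": [0,0,0],"jaw": 0.4},{"angular": [0,0,0],"linear": [0.7065,-0.293,0.074],"jaw": 0.4},{"angular": [0,0,0],"linear": [0.7065,-0.293,0.074],"jaw": 0.4},{"angular": [0,0,0],"linear": [0.7065,-0.293,0.074],"jaw": 0.4},{"angular": [0,0,0],"linear": [0.7065,-0.293,0.074],"jaw": 0.4},{"angular": [0,0,0],"linear": [0.7065,-0.293,0.074],"jaw": 0.4},{"angular": [0,0,0],"linear": [0.7065,-0.293,0.074],"jaw": 0.4},{"angular": [0,0,0],"linear": [0.7065,-0.293,0.074],"jaw": 0.4},{"angular": [0,0,0],"linear": [0.7065,-0.293,0.074],"jaw": 0.4},{"angular": [0,0,0],"linear": [0.7065,-0.293,0.074],"jaw": 0.4},{"angular": [0,0,0],"linear": [0.7065,-0.293,0.074],"jaw": 0.4},{"angular": [0,0,0],"linear": [0.7065,-0.293,0.074],"jaw": 0.4},{"angular": [0,0,0],"linear": [0.7065,-0.293,0.074],"jaw": 0.4},{"angular": [0,0,0],"linear": [0.7065,-0.293,0.074],"jaw": 0.4},{"angular": [0,0,0],"linear": [0.7065,-0.293,0.074],"jaw": 0.4},{"angular": [0,0,0],"linear": [0.7065,-0.293,0.074],"jaw": 0.4},{"angular": [0,0,0],"linear": [0.7065,-0.293,0.074],"jaw": 0.4},{"angular": [0,0,0],"linear": [0,0,0],"jaw": 0.4},{"angular": [0,0,0],"linear": [0,0,0],"jaw": 0.4}])

```text
t: 2.8
ee_pos: [0.6031, -0.1536, 0.1294]
tcp_rot: [-0.0, 0.978, 0.208, -0.0]
wrist_force: [-0.1, 0.5, 0.4]
width: 0.0613
grip_force: 0.0
```

Run:
```python
from h import *
print(np.round(now(),4))
T=capture("top");S=capture("side")
for c,b in((T,(340,120,390,167)),(S,(262,160,300,195))):
    print([(x[1],np.round(ray(c,*hull_c(x[0][:,0].astype(float)),.0095),4)) for x in blobs(c["image"],"brass")])
for z in (.08,.0095): print(proj(T,(.604,-.154,z)))
for n,b in(("zn",0),):
    u=sub(T,"silver",(165,236,193,264),vmin=120)
    print(np.round(np.array(cv2.boundingRect(u.astype(np.float32))),1))
```

```text
[ 0.6031 -0.1536  0.1294 24.0497]
[]
[(240.5, array([0.6084, 0.1464, 0.0095])), (82.5, array([0.6081, 0.0521, 0.0095])), (88.5, array([ 0.63  , -0.0671,  0.0095])), (187.0, array([ 0.6026, -0.154 ,  0.0095]))]
[367.39145146 136.03359989]
[364.68801775 143.68980896]Traceback (most recent call last):
  File "<stdin>", line 8, in <module>
  File "h.py", line 20, in sub
    k=max(cv2.findContours(m,cv2.RETR_EXTERNAL,cv2.CHAIN_APPROX_NONE)[0],key=cv2.contourArea)[:,0]
      ~~~^^^^^^^^^^^^^^^^^^^^^^^^^^^^^^^^^^^^^^^^^^^^^^^^^^^^^^^^^^^^^^^^^^^^^^^^^^^^^^^^^^^^
ValueError: max() iterable argument is empty
```

Request:
carry_out(newtons=20, plan=[{"linear": [0,0,0.4],"angular": [0,0,0],"jaw": 0.4},{"linear": [0,0,0.4],"angular": [0,0,0],"jaw": 0.4},{"linear": [0,0,0.4],"angular": [0,0,0],"jaw": 0.4},{"linear": [0,0,0.4],"angular": [0,0,0],"jaw": 0.4},{"linear": [0,0,0.4],"angular": [0,0,0],"jaw": 0.4},{"linear": [0,0,0.3],"angular": [0,0,0],"jaw": 0.4},{"linear": [0,0,0.2],"angular": [0,0,0],"jaw": 0.4},{"linear": [0,0,0],"angular": [0,0,0],"jaw": 0.4},{"linear": [0,0,0],"angular": [0,0,0],"jaw": -0.3},{"linear": [0,0,0],"angular": [0,0,0],"jaw": -0.3},{"linear": [0,0,0],"angular": [0,0,0],"jaw": -0.3},{"linear": [0,0,0],"angular": [0,0,0],"jaw": -0.3},{"linear": [0,0,0],"angular": [0,0,0],"jaw": -0.3},{"linear": [0,0,0],"angular": [0,0,0],"jaw": -0.3}])

```text
t: 4.65
ee_pos: [0.6036, -0.1534, 0.0046]
tcp_rot: [-0.0, 0.978, 0.208, 0.0]
wrist_force: [0.2, -0.5, -0.6]
width: 0.031
grip_force: 0.0
```

Run:
```python
from h import *
print(np.round(now(),4), telemetry.get_state()["width"],telemetry.get_state()["grip_force"])
T=capture("top");S=capture("side")
cv2.imwrite("pics/m.png",np.hstack([cv2.resize(T["image"][105:185,325:405],(400,400),interpolation=cv2.INTER_CUBIC),cv2.resize(S["image"][120:200,240:320],(400,400),interpolation=cv2.INTER_CUBIC)]))
```

```text
[ 6.03600e-01 -1.53400e-01  4.60000e-03  2.40247e+01] 0.031039414377121738 0.0
```

View pics/m.png

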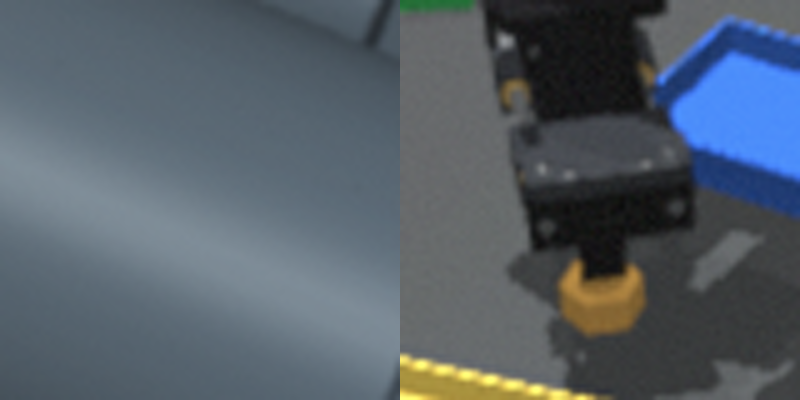

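Run:
```python
from h import *
S=capture("side"); im=cv2.resize(S["image"][130:200,235:325],(720,560),interpolation=cv2.INTER_CUBIC)
f=lambda p:tuple(int(v) for v in (proj(S,p)-[235,130]+.5)*8)
p=np.array(now()); t=np.radians(p[3]); X=np.array([np.cos(t),np.sin(t),0]);Y=np.array([np.sin(t),-np.cos(t),0])
c0=p[:3]
for s in(-1,1):
    for d in(.0155,.0305):
        for x in(-.0095,.0095): cv2.circle(im,f(c0+s*d*Y+x*X),4,(0,0,255) if s<0 else (255,0,255),-1)
cv2.circle(im,f(c0),5,(0,255,0),-1)
hx=[c0*[1,1,0]+.0208*(np.cos(t+np.pi/3*k)*X+np.sin(t+np.pi/3*k)*Y) for k in range(6)]
for z in(0,.019): cv2.polylines(im,[np.array([f(h+[0,0,z]) for h in hx])],True,(255,255,0),1)
cv2.imwrite("pics/m2.png",im)
```

```text
(no output)
```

View pics/m2.png

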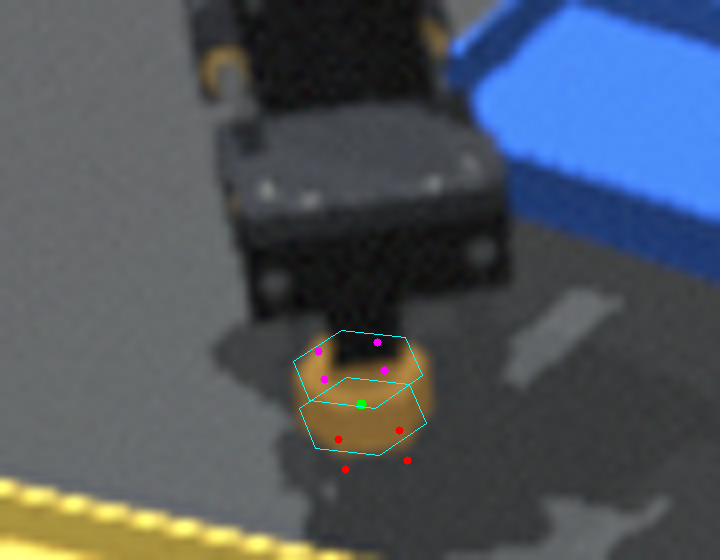

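Request:
carry_out(plan=[{"linear": [0,0,0],"angular": [0,0,0],"jaw": 1},{"linear": [0,0,0],"angular": [0,0,0],"jaw": 1},{"linear": [0,0,0],"angular": [0,0,0],"jaw": 1},{"linear": [0,0,0],"angular": [0,0,0],"jaw": 1},{"linear": [0,0,-0.4],"angular": [0,0,0],"jaw": 1},{"linear": [0,0,-0.4],"angular": [0,0,0],"jaw": 1},{"linear": [0,0,-0.4],"angular": [0,0,0],"jaw": 1}])

```text
t: 5.68
ee_pos: [0.6041, -0.1536, 0.0666]
tcp_rot: [0.0, 0.978, 0.208, 0.001]
wrist_force: [-0.3, -0.4, -0.4]
width: 0.0853
grip_force: 0.0
```

Run:
```python
from h import *
S=capture("side"); im=cv2.resize(S["image"][80:200,225:345],(600,600),interpolation=cv2.INTER_CUBIC)
print(np.round(now(),4),telemetry.get_state()["width"],[round(float(x),1) for x in proj(S,now()[:3])])
cv2.imwrite("pics/m3.png",im)
```

```text
[ 0.606  -0.1544  0.0694 24.0317] 0.08616604737206457 [276.8, 158.9]
```

View pics/m3.png

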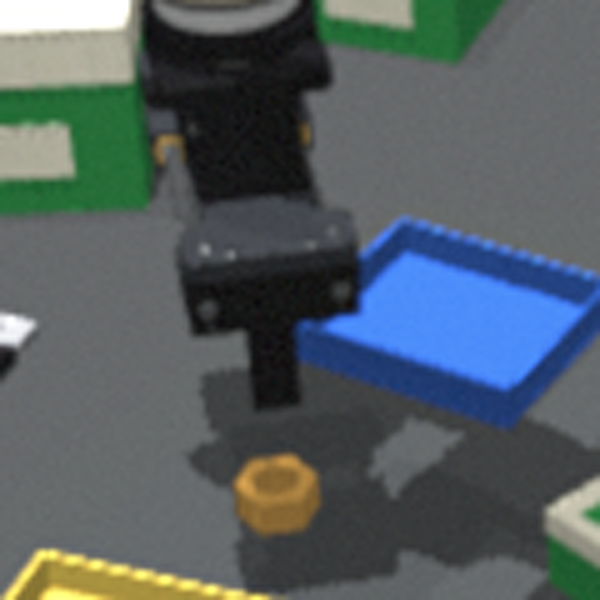

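Request:
carry_out(plan=[{"linear": [0,0,0],"angular": [0,0,-1],"jaw": 0.4},{"linear": [0,0,0],"angular": [0,0,-1],"jaw": 0.4},{"linear": [0,0,0],"angular": [0,0,-1],"jaw": 0.4},{"linear": [0,0,0],"angular": [0,0,-1],"jaw": 0.4},{"linear": [0,0,0],"angular": [0,0,-1],"jaw": 0.4},{"linear": [0,0,0],"angular": [0,0,-1],"jaw": 0.4},{"linear": [0,0,0],"angular": [0,0,-1],"jaw": 0.4},{"linear": [0,0,0],"angular": [0,0,-1],"jaw": 0.4},{"linear": [0,0,0],"angular": [0,0,-1],"jaw": 0.4},{"linear": [0,0,0],"angular": [0,0,-1],"jaw": 0.4},{"linear": [0,0,0],"angular": [0,0,0],"jaw": 0.4},{"linear": [0,0,0],"angular": [0,0,0],"jaw": 0.4}])

```text
t: 7.22
ee_pos: [0.6038, -0.1535, 0.065]
tcp_rot: [0.0, 0.743, 0.669, 0.0]
wrist_force: [-0.8, 0.2, -0.2]
width: 0.061
grip_force: 0.0
```

```bash
cat >> h.py <<'E'
def view(fn,half=60,px=600,marks=()):
    S=capture("side"); p=np.array(now()); u,v=proj(S,p[:3]).astype(int); x0,y0=max(u-half,0),max(v-half,0); k=px/(2*half)
    im=cv2.resize(S["image"][y0:y0+2*half,x0:x0+2*half],None,fx=k,fy=k,interpolation=cv2.INTER_CUBIC)
    w=telemetry.get_state()["width"]/2; t=np.radians(p[3]); X=np.array([np.cos(t),np.sin(t),0]);Y=np.array([np.sin(t),-np.cos(t),0])
    for s in(-1,1):
        for d in(w,w+.015):
            for x in(-.0095,.0095):
                q=(proj(S,p[:3]+s*d*Y+x*X)-[x0,y0]+.5)*k; cv2.circle(im,(int(q[0]),int(q[1])),3,(0,0,255),-1)
    cv2.imwrite(fn,im); print(np.round(p,4),round(w*2,4),"crop",x0,y0,k)
E
python3 -c "
from h import *
view('pics/m4.png')"
```

```text
[ 6.03700e-01 -1.53500e-01  6.48000e-02  8.39584e+01] 0.0607 crop 217 100 5.0
```

View pics/m4.png

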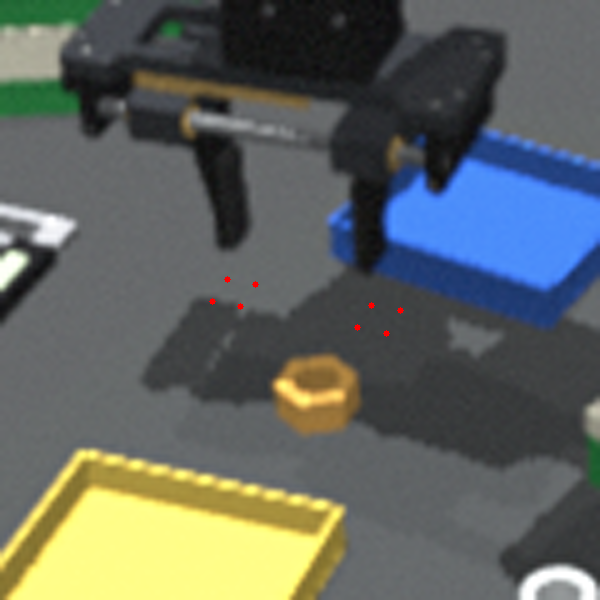

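Request:
carry_out(plan=[{"linear": [0,0,0.4],"angular": [0,0,0],"jaw": 0.4},{"linear": [0,0,0.4],"angular": [0,0,0],"jaw": 0.4},{"linear": [0,0,0.3],"angular": [0,0,0],"jaw": 0.4},{"linear": [0,0,0.1],"angular": [0,0,0],"jaw": 0.4},{"linear": [0,0,0.06],"angular": [0,0,0],"jaw": 0.4},{"linear": [0,0,0],"angular": [0,0,0],"jaw": 0.4},{"linear": [0,0,0],"angular": [0,0,0],"jaw": 0.4}])

```text
t: 8.15
ee_pos: [0.6041, -0.1536, 0.0021]
tcp_rot: [0.001, 0.743, 0.669, 0.0]
wrist_force: [0.8, -0.7, 0.2]
width: 0.0611
grip_force: 0.0
```

```bash
python3 -c "
from h import *
view('pics/m5.png');print(telemetry.get_state()['wrist_force'])"
```

```text
[ 6.04000e-01 -1.53600e-01  2.10000e-03  8.40215e+01] 0.0609 crop 219 120 5.0
[-0.04383376  0.50311067  0.2255002 ]
```

View pics/m5.png

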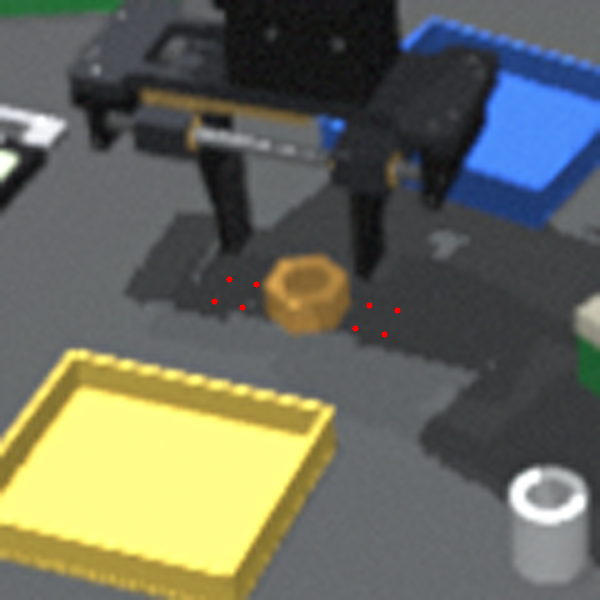

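Request:
carry_out(plan=[{"linear": [0,0,0.06],"angular": [0,0,0],"jaw": 0.4},{"linear": [0,0,0.06],"angular": [0,0,0],"jaw": 0.4},{"linear": [0,0,0],"angular": [0,0,0],"jaw": 0.4}])

```text
t: 8.57
ee_pos: [0.6033, -0.1533, -0.0048]
tcp_rot: [-0.0, 0.743, 0.669, -0.0]
wrist_force: [-0.7, -0.5, -0.1]
width: 0.061
grip_force: 0.0
```

Request:
carry_out(plan=[{"linear": [0,0,0.08],"angular": [0,0,0],"jaw": 0.4},{"linear": [0,0,0.08],"angular": [0,0,0],"jaw": 0.4},{"linear": [0,0,0.08],"angular": [0,0,0],"jaw": 0.4},{"linear": [0,0,0],"angular": [0,0,0],"jaw": 0.4}])

```text
t: 9.07
ee_pos: [0.6032, -0.1533, -0.017]
tcp_rot: [-0.0, 0.743, 0.669, -0.0]
wrist_force: [0.1, -0.2, -0.1]
width: 0.0609
grip_force: 0.0
```

```bash
python3 -c "
from h import *
view('pics/m6.png');print(telemetry.get_state()['wrist_force'])"
```

```text
[ 6.03400e-01 -1.53300e-01 -1.67000e-02  8.40271e+01] 0.061 crop 220 126 5.0
[0.61430691 0.24535166 0.263068  ]
```

View pics/m6.png

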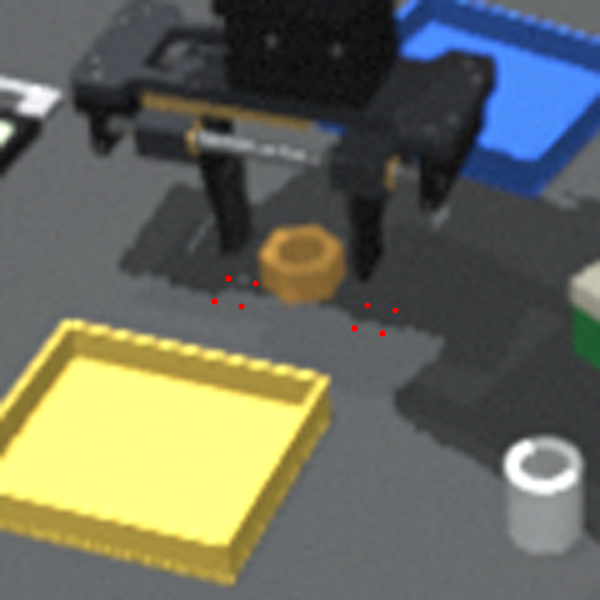

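Request:
carry_out(plan=[{"linear": [0,0,0.06],"angular": [0,0,0],"jaw": 0.4},{"linear": [0,0,0.06],"angular": [0,0,0],"jaw": 0.4},{"linear": [0,0,0.06],"angular": [0,0,0],"jaw": 0.4},{"linear": [0,0,0],"angular": [0,0,0],"jaw": 0.4}])

```text
t: 9.62
ee_pos: [0.6034, -0.1533, -0.0258]
tcp_rot: [-0.0, 0.743, 0.669, -0.0]
wrist_force: [-0.6, 0.4, 0.5]
width: 0.0608
grip_force: 0.0
```

Request:
carry_out(plan=[{"linear": [0,0,0.04],"angular": [0,0,0],"jaw": 0.4},{"linear": [0,0,0],"angular": [0,0,0],"jaw": 0.4}])

```text
t: 9.88
ee_pos: [0.6035, -0.1534, -0.0276]
tcp_rot: [-0.0, 0.743, 0.669, -0.0]
wrist_force: [0.4, 0.1, 0.0]
width: 0.0606
grip_force: 0.0
```

Request:
carry_out(plan=[{"linear": [0,0,0.04],"angular": [0,0,0],"jaw": 0.4},{"linear": [0,0,0],"angular": [0,0,0],"jaw": 0.4}])

```text
t: 10.12
ee_pos: [0.6035, -0.1534, -0.0296]
tcp_rot: [-0.0, 0.743, 0.669, -0.0]
wrist_force: [-0.5, -0.2, -0.3]
width: 0.061
grip_force: 0.0
```

Request:
carry_out(plan=[{"linear": [0,0,0.03],"angular": [0,0,0],"jaw": 0.4},{"linear": [0,0,0],"angular": [0,0,0],"jaw": 0.4}])

```text
t: 10.38
ee_pos: [0.6035, -0.1534, -0.0311]
tcp_rot: [-0.0, 0.743, 0.669, -0.0]
wrist_force: [0.1, 0.2, 1.1]
width: 0.0608
grip_force: 0.0
```

Request:
carry_out(plan=[{"linear": [0,0,0.03],"angular": [0,0,0],"jaw": 0.4},{"linear": [0,0,0],"angular": [0,0,0],"jaw": 0.4}])

```text
t: 10.62
ee_pos: [0.6035, -0.1534, -0.0326]
tcp_rot: [-0.0, 0.743, 0.669, -0.0]
wrist_force: [0.8, -0.5, 0.8]
width: 0.0612
grip_force: 0.0
```

Request:
carry_out(plan=[{"linear": [0,0,0.03],"angular": [0,0,0],"jaw": 0.4},{"linear": [0,0,0],"angular": [0,0,0],"jaw": 0.4}])

```text
t: 10.88
ee_pos: [0.6038, -0.1535, -0.0333]
tcp_rot: [0.0, 0.743, 0.669, 0.0]
wrist_force: [-1.0, 0.2, 4.4]
width: 0.0607
grip_force: 2.2
```

Request:
carry_out(newtons=20, plan=[{"linear": [0,0,-0.06],"angular": [0,0,0],"jaw": 0.4},{"linear": [0,0,0],"angular": [0,0,0],"jaw": -0.3},{"linear": [0,0,0],"angular": [0,0,0],"jaw": -0.3},{"linear": [0,0,0],"angular": [0,0,0],"jaw": -0.3},{"linear": [0,0,0],"angular": [0,0,0],"jaw": -0.3},{"linear": [0,0,0],"angular": [0,0,0],"jaw": -0.3}])

```text
t: 11.62
ee_pos: [0.6035, -0.1534, -0.0311]
tcp_rot: [-0.0, 0.743, 0.669, -0.0]
wrist_force: [0.5, 1.2, -1.6]
width: 0.0359
grip_force: 20.0
```

Request:
carry_out(plan=[{"linear": [0,0,-0.4],"angular": [0,0,0],"jaw": -0.3},{"linear": [0,0,-0.4],"angular": [0,0,0],"jaw": -0.3},{"linear": [0,0,-0.4],"angular": [0,0,0],"jaw": -0.3},{"linear": [0,0,-0.4],"angular": [0,0,0],"jaw": -0.3},{"linear": [0,0,-0.4],"angular": [0,0,0],"jaw": -0.3},{"linear": [0,0,0],"angular": [0,0,-0.94],"jaw": -0.3},{"linear": [0,0,0],"angular": [0,0,-0.94],"jaw": -0.3},{"linear": [0,0,0],"angular": [0,0,-0.94],"jaw": -0.3},{"linear": [0,0,0],"angular": [0,0,-0.94],"jaw": -0.3},{"linear": [0,0,0],"angular": [0,0,-0.94],"jaw": -0.3},{"linear": [0,0,0],"angular": [0,0,-0.94],"jaw": -0.3},{"linear": [0,0,0],"angular": [0,0,-0.94],"jaw": -0.3},{"linear": [0,0,0],"angular": [0,0,-0.94],"jaw": -0.3},{"linear": [0,0,0],"angular": [0,0,-0.94],"jaw": -0.3},{"linear": [0,0,0],"angular": [0,0,-0.94],"jaw": -0.3},{"linear": [0,0,0],"angular": [0,0,-0.94],"jaw": -0.3},{"linear": [0,0,0],"angular": [0,0,-0.94],"jaw": -0.3},{"linear": [0,0,0],"angular": [0,0,-0.94],"jaw": -0.3},{"linear": [0,0,0],"angular": [0,0,-0.94],"jaw": -0.3}])

```text
t: 14.0
ee_pos: [0.6039, -0.1535, 0.0707]
tcp_rot: [0.001, 0.146, 0.989, -0.0]
wrist_force: [-0.4, 0.1, -1.0]
width: 0.0355
grip_force: 20.0
```

Request:
carry_out(plan=[{"linear": [-0.073,-0.487,0],"angular": [0,0,0],"jaw": -0.3},{"linear": [-0.073,-0.487,0],"angular": [0,0,0],"jaw": -0.3},{"linear": [-0.073,-0.487,0],"angular": [0,0,0],"jaw": -0.3},{"linear": [-0.073,-0.487,0],"angular": [0,0,0],"jaw": -0.3},{"linear": [-0.073,-0.487,0],"angular": [0,0,0],"jaw": -0.3},{"linear": [-0.073,-0.487,0],"angular": [0,0,0],"jaw": -0.3},{"linear": [-0.073,-0.487,0],"angular": [0,0,0],"jaw": -0.3},{"linear": [0,0,0],"angular": [0,0,0],"jaw": -0.3},{"linear": [0,0,0],"angular": [0,0,0],"jaw": -0.3}])

```text
t: 15.12
ee_pos: [0.5779, -0.3235, 0.0688]
tcp_rot: [-0.0, 0.148, 0.989, 0.001]
wrist_force: [0.0, 0.0, -1.5]
width: 0.036
grip_force: 20.0
```

Request:
carry_out(plan=[{"linear": [0,0,0.4],"angular": [0,0,0],"jaw": -0.3},{"linear": [0,0,0.4],"angular": [0,0,0],"jaw": -0.3},{"linear": [0,0,0.4],"angular": [0,0,0],"jaw": -0.3},{"linear": [0,0,0.4],"angular": [0,0,0],"jaw": -0.3},{"linear": [0,0,0.2],"angular": [0,0,0],"jaw": -0.3},{"linear": [0,0,0.04],"angular": [0,0,0],"jaw": -0.3},{"linear": [0,0,0.04],"angular": [0,0,0],"jaw": -0.3},{"linear": [0,0,0.02],"angular": [0,0,0],"jaw": -0.3},{"linear": [0,0,0],"angular": [0,0,0],"jaw": -0.3}])

```text
t: 16.25
ee_pos: [0.5785, -0.3242, -0.0254]
tcp_rot: [0.0, 0.148, 0.989, -0.0]
wrist_force: [-0.1, -0.5, -1.5]
width: 0.0357
grip_force: 20.0
```

Request:
carry_out(plan=[{"linear": [0,0,0.02],"angular": [0,0,0],"jaw": -0.3},{"linear": [0,0,0.02],"angular": [0,0,0],"jaw": -0.3},{"linear": [0,0,0],"angular": [0,0,0],"jaw": -0.3}])

```text
t: 16.62
ee_pos: [0.5781, -0.3238, -0.028]
tcp_rot: [-0.0, 0.148, 0.989, 0.0]
wrist_force: [-0.7, -0.2, -1.6]
width: 0.0359
grip_force: 20.0
```

Request:
carry_out(plan=[{"linear": [0,0,0.02],"angular": [0,0,0],"jaw": -0.3},{"linear": [0,0,0],"angular": [0,0,0],"jaw": -0.3}])

```text
t: 16.88
ee_pos: [0.5782, -0.3239, -0.0281]
tcp_rot: [-0.0, 0.148, 0.989, -0.0]
wrist_force: [-1.6, 1.3, 5.0]
width: 0.036
grip_force: 20.0
```

Request:
carry_out(plan=[{"linear": [0,0,0.015],"angular": [0,0,0],"jaw": -0.3},{"linear": [0,0,0],"angular": [0,0,0],"jaw": -0.3}])

```text
t: 17.12
ee_pos: [0.5782, -0.3239, -0.0282]
tcp_rot: [0.0, 0.148, 0.989, -0.0]
wrist_force: [-3.1, 1.5, 8.8]
width: 0.0358
grip_force: 20.0
```

Request:
carry_out(plan=[{"linear": [0,0,0],"angular": [0,0,0],"jaw": 0.1},{"linear": [0,0,0],"angular": [0,0,0],"jaw": 0.1},{"linear": [0,0,0],"angular": [0,0,0],"jaw": 0.1},{"linear": [0,0,-0.2],"angular": [0,0,0],"jaw": 0.1},{"linear": [0,0,-0.4],"angular": [0,0,0],"jaw": 0.1},{"linear": [0,0,-0.6],"angular": [0,0,0],"jaw": 0.1},{"linear": [0,0,-0.6],"angular": [0,0,0],"jaw": 0.1},{"linear": [0,0,-0.6],"angular": [0,0,0],"jaw": 0.4},{"linear": [0,0,0],"angular": [0,0,0.92],"jaw": 0.4},{"linear": [0,0,0],"angular": [0,0,0.92],"jaw": 0.4},{"linear": [0,0,0],"angular": [0,0,0.92],"jaw": 0.4},{"linear": [0,0,0],"angular": [0,0,0.92],"jaw": 0.4}])

```text
t: 18.62
ee_pos: [0.5786, -0.3242, 0.0922]
tcp_rot: [0.001, 0.336, 0.942, -0.0]
wrist_force: [0.9, -0.1, -0.1]
width: 0.061
grip_force: 0.0
```

Request:
carry_out(plan=[{"linear": [0.723,0.43,0],"angular": [0,0,0],"jaw": 0.4},{"linear": [0.723,0.43,0],"angular": [0,0,0],"jaw": 0.4},{"linear": [0.723,0.43,0],"angular": [0,0,0],"jaw": 0.4},{"linear": [0.723,0.43,0],"angular": [0,0,0],"jaw": 0.4},{"linear": [0.723,0.43,0],"angular": [0,0,0],"jaw": 0.4},{"linear": [0.723,0.43,0],"angular": [0,0,0],"jaw": 0.4},{"linear": [0.723,0.43,0],"angular": [0,0,0],"jaw": 0.4},{"linear": [0.723,0.43,0],"angular": [0,0,0],"jaw": 0.4},{"linear": [0.723,0.43,0],"angular": [0,0,0],"jaw": 0.4},{"linear": [0.723,0.43,0],"angular": [0,0,0],"jaw": 0.4},{"linear": [0.723,0.43,0],"angular": [0,0,0],"jaw": 0.4},{"linear": [0.723,0.43,0],"angular": [0,0,0],"jaw": 0.4},{"linear": [0.723,0.43,0],"angular": [0,0,0],"jaw": 0.4},{"linear": [0.723,0.43,0],"angular": [0,0,0],"jaw": 0.4},{"linear": [0.723,0.43,0],"angular": [0,0,0],"jaw": 0.4},{"linear": [0.723,0.43,0],"angular": [0,0,0],"jaw": 0.4},{"linear": [0,0,0],"angular": [0,0,0],"jaw": 0.4},{"linear": [0,0,0],"angular": [0,0,0],"jaw": 0.4}])

```text
t: 20.88
ee_pos: [0.3466, 0.3078, 0.0912]
tcp_rot: [0.001, 0.334, 0.942, 0.0]
wrist_force: [-0.1, 0.3, -0.1]
width: 0.0607
grip_force: 0.0
```

Run:
```python
from h import *
p=now();print(np.round(p,4))
T=capture("top");S=capture("side")
# zinc nut in side view, brass nut in the blue tray in top view
k=sub(S,"silver",(332,336,374,379),vmin=120); print("nutZ side",np.round(ray(S,*hull_c(k),.0095),4), cv2.boundingRect(k.astype(np.float32)))
print("brass top",[(x[1],np.round(ray(T,*hull_c(x[0][:,0].astype(float)),.0125),4)) for x in blobs(T["image"],"brass")])
print("brass side",[(x[1],np.round(ray(S,*hull_c(x[0][:,0].astype(float)),.0125),4)) for x in blobs(S["image"],"brass")])
```

```text
[3.4660e-01 3.0780e-01 9.1200e-02 1.4095e+02]
nutZ side [0.3444 0.3057 0.0095] (340, 344, 25, 27)
brass top [(157.5, array([ 0.5797, -0.3229,  0.0125])), (209.0, array([0.6059, 0.1608, 0.0125]))]
brass side [(237.0, array([0.6056, 0.1518, 0.0125])), (115.0, array([0.6348, 0.0514, 0.0125])), (89.0, array([ 0.6517, -0.0362,  0.0125])), (91.0, array([ 0.577 , -0.3222,  0.0125]))]
```

Request:
carry_out(plan=[{"linear": [0,0,0.4],"angular": [0,0,0],"jaw": 0.4},{"linear": [0,0,0.4],"angular": [0,0,0],"jaw": 0.4},{"linear": [0,0,0.4],"angular": [0,0,0],"jaw": 0.4},{"linear": [0,0,0.4],"angular": [0,0,0],"jaw": 0.4},{"linear": [0,0,0.4],"angular": [0,0,0],"jaw": 0.4},{"linear": [0,0,0.2],"angular": [0,0,0],"jaw": 0.4},{"linear": [0,0,0.1],"angular": [0,0,0],"jaw": 0.4},{"linear": [0,0,0.08],"angular": [0,0,0],"jaw": 0.4},{"linear": [0,0,0.04],"angular": [0,0,0],"jaw": 0.4},{"linear": [0,0,0],"angular": [0,0,0],"jaw": 0.4}])

```text
t: 22.22
ee_pos: [0.3463, 0.3079, -0.0305]
tcp_rot: [0.0, 0.334, 0.942, 0.0]
wrist_force: [-0.1, 0.1, -0.4]
width: 0.061
grip_force: 0.0
```

Request:
carry_out(newtons=20, plan=[{"linear": [0,0,0],"angular": [0,0,0],"jaw": -0.3},{"linear": [0,0,0],"angular": [0,0,0],"jaw": -0.3},{"linear": [0,0,0],"angular": [0,0,0],"jaw": -0.3},{"linear": [0,0,0],"angular": [0,0,0],"jaw": -0.3},{"linear": [0,0,0],"angular": [0,0,0],"jaw": -0.3},{"linear": [0,0,0],"angular": [0,0,0],"jaw": -0.3}])

```text
t: 22.98
ee_pos: [0.346, 0.3077, -0.0306]
tcp_rot: [-0.0, 0.335, 0.942, -0.0]
wrist_force: [-0.9, -0.0, 2.4]
width: 0.0361
grip_force: 20.0
```

Request:
carry_out(plan=[{"linear": [0,0,-0.4],"angular": [0,0,0],"jaw": -0.3},{"linear": [0,0,-0.5],"angular": [0,0,0],"jaw": -0.3},{"linear": [0,0,-0.5],"angular": [0,0,0],"jaw": -0.3},{"linear": [0,0,-0.5],"angular": [0,0,0],"jaw": -0.3},{"linear": [0,0,-0.5],"angular": [0,0,0],"jaw": -0.3},{"linear": [0,0,0],"angular": [0,0,-0.92],"jaw": -0.3},{"linear": [0,0,0],"angular": [0,0,-0.92],"jaw": -0.3},{"linear": [0,0,0],"angular": [0,0,-0.92],"jaw": -0.3},{"linear": [0,0,0],"angular": [0,0,-0.92],"jaw": -0.3}])

```text
t: 24.1
ee_pos: [0.346, 0.3078, 0.0891]
tcp_rot: [-0.0, 0.146, 0.989, -0.0]
wrist_force: [-0.0, -1.3, -0.9]
width: 0.0359
grip_force: 20.0
```

Request:
carry_out(plan=[{"linear": [-0.384,-0.5955,0],"angular": [0,0,0],"jaw": -0.3},{"linear": [-0.384,-0.5955,0],"angular": [0,0,0],"jaw": -0.3},{"linear": [-0.384,-0.5955,0],"angular": [0,0,0],"jaw": -0.3},{"linear": [-0.384,-0.5955,0],"angular": [0,0,0],"jaw": -0.3},{"linear": [-0.384,-0.5955,0],"angular": [0,0,0],"jaw": -0.3},{"linear": [-0.384,-0.5955,0],"angular": [0,0,0],"jaw": -0.3},{"linear": [-0.384,-0.5955,0],"angular": [0,0,0],"jaw": -0.3},{"linear": [-0.384,-0.5955,0],"angular": [0,0,0],"jaw": -0.3},{"linear": [-0.384,-0.5955,0],"angular": [0,0,0],"jaw": -0.3},{"linear": [-0.384,-0.5955,0],"angular": [0,0,0],"jaw": -0.3},{"linear": [-0.384,-0.5955,0],"angular": [0,0,0],"jaw": -0.3},{"linear": [-0.384,-0.5955,0],"angular": [0,0,0],"jaw": -0.3},{"linear": [-0.384,-0.5955,0],"angular": [0,0,0],"jaw": -0.3},{"linear": [-0.384,-0.5955,0],"angular": [0,0,0],"jaw": -0.3},{"linear": [-0.384,-0.5955,0],"angular": [0,0,0],"jaw": -0.3},{"linear": [-0.384,-0.5955,0],"angular": [0,0,0],"jaw": -0.3},{"linear": [-0.384,-0.5955,0],"angular": [0,0,0],"jaw": -0.3},{"linear": [-0.384,-0.5955,0],"angular": [0,0,0],"jaw": -0.3},{"linear": [0,0,0],"angular": [0,0,0],"jaw": -0.3},{"linear": [0,0,0],"angular": [0,0,0],"jaw": -0.3}])

```text
t: 26.6
ee_pos: [0.5189, -0.3048, 0.0886]
tcp_rot: [-0.001, 0.148, 0.989, 0.001]
wrist_force: [0.0, -0.2, -1.7]
width: 0.036
grip_force: 20.0
```

Request:
carry_out(plan=[{"linear": [0,0,0.4],"angular": [0,0,0],"jaw": -0.3},{"linear": [0,0,0.4],"angular": [0,0,0],"jaw": -0.3},{"linear": [0,0,0.4],"angular": [0,0,0],"jaw": -0.3},{"linear": [0,0,0.4],"angular": [0,0,0],"jaw": -0.3},{"linear": [0,0,0.4],"angular": [0,0,0],"jaw": -0.3},{"linear": [0,0,0.2],"angular": [0,0,0],"jaw": -0.3},{"linear": [0,0,0.04],"angular": [0,0,0],"jaw": -0.3},{"linear": [0,0,0.04],"angular": [0,0,0],"jaw": -0.3},{"linear": [0,0,0.02],"angular": [0,0,0],"jaw": -0.3},{"linear": [0,0,0.02],"angular": [0,0,0],"jaw": -0.3},{"linear": [0,0,0],"angular": [0,0,0],"jaw": -0.3}])

```text
t: 27.98
ee_pos: [0.5199, -0.3059, -0.0265]
tcp_rot: [0.0, 0.148, 0.989, -0.0]
wrist_force: [-0.8, -1.0, -1.1]
width: 0.0361
grip_force: 20.0
```

Request:
carry_out(plan=[{"linear": [0,0,0.02],"angular": [0,0,0],"jaw": -0.3},{"linear": [0,0,0],"angular": [0,0,0],"jaw": -0.3}])

```text
t: 28.22
ee_pos: [0.52, -0.3059, -0.0276]
tcp_rot: [0.0, 0.148, 0.989, -0.0]
wrist_force: [-0.1, 0.1, 0.3]
width: 0.0356
grip_force: 20.0
```

Request:
carry_out(plan=[{"linear": [0,0,0.02],"angular": [0,0,0],"jaw": -0.3},{"linear": [0,0,0],"angular": [0,0,0],"jaw": -0.3}])

```text
t: 28.48
ee_pos: [0.52, -0.3059, -0.0276]
tcp_rot: [0.0, 0.148, 0.989, -0.0]
wrist_force: [-0.9, 1.4, 5.8]
width: 0.0357
grip_force: 20.0
```

Request:
carry_out(plan=[{"linear": [0,0,0],"angular": [0,0,0],"jaw": 0.15},{"linear": [0,0,0],"angular": [0,0,0],"jaw": 0.15},{"linear": [0,0,0],"angular": [0,0,0],"jaw": 0.15},{"linear": [0,0,-0.2],"angular": [0,0,0],"jaw": 0.15},{"linear": [0,0,-0.4],"angular": [0,0,0],"jaw": 0.15},{"linear": [0,0,-0.6],"angular": [0,0,0],"jaw": 0.15},{"linear": [0,0,-0.6],"angular": [0,0,0],"jaw": 0.15},{"linear": [0,0,-0.6],"angular": [0,0,0],"jaw": 0.15},{"linear": [0,0,0],"angular": [0,0,-0.85],"jaw": 0.15},{"linear": [0,0,0],"angular": [0,0,-0.82],"jaw": 0.15},{"linear": [0.461,-0.019,0],"angular": [0,0,0],"jaw": 0.15},{"linear": [0.461,-0.019,0],"angular": [0,0,0],"jaw": 0.15},{"linear": [0.461,-0.019,0],"angular": [0,0,0],"jaw": 0.15},{"linear": [0.461,-0.019,0],"angular": [0,0,0],"jaw": 0.15},{"linear": [0.461,-0.019,0],"angular": [0,0,0],"jaw": 0.15},{"linear": [0.461,-0.019,0],"angular": [0,0,0],"jaw": 0.15},{"linear": [0.461,-0.019,0],"angular": [0,0,0],"jaw": 0.15},{"linear": [0,0,0],"angular": [0,0,0],"jaw": 0.15},{"linear": [0,0,0],"angular": [0,0,0],"jaw": 0.15}])

```text
t: 30.85
ee_pos: [0.36, -0.2938, 0.0922]
tcp_rot: [0.001, 0.061, 0.998, -0.001]
wrist_force: [0.3, -0.7, 0.0]
width: 0.0501
grip_force: 0.0
```

Run:
```python
from h import *
print(np.round(now(),4))
S=capture("side");T=capture("top")
k=sub(S,"silver",(374,130,398,146),vmin=190); print("bolt end",cv2.boundingRect(k.astype(np.float32)),np.round(ray(S,*hull_c(k),.06),4))
cv2.imwrite("pics/m7.png",np.hstack([cv2.resize(S["image"][70:190,280:440],(480,360),interpolation=cv2.INTER_CUBIC),cv2.resize(T["image"][110:230,380:480],(300,360),interpolation=cv2.INTER_CUBIC)]))
```

```text
[ 3.600000e-01 -2.938000e-01  9.220000e-02  1.729912e+02]Traceback (most recent call last):
  File "<stdin>", line 4, in <module>
  File "h.py", line 20, in sub
    k=max(cv2.findContours(m,cv2.RETR_EXTERNAL,cv2.CHAIN_APPROX_NONE)[0],key=cv2.contourArea)[:,0]
      ~~~^^^^^^^^^^^^^^^^^^^^^^^^^^^^^^^^^^^^^^^^^^^^^^^^^^^^^^^^^^^^^^^^^^^^^^^^^^^^^^^^^^^^
ValueError: max() iterable argument is empty
```

Request:
carry_out(newtons=25, plan=[{"linear": [0,0,0.4],"angular": [0,0,0],"jaw": 0.15},{"linear": [0,0,0.4],"angular": [0,0,0],"jaw": 0.15},{"linear": [0,0,0.4],"angular": [0,0,0],"jaw": 0.15},{"linear": [0,0,0.4],"angular": [0,0,0],"jaw": 0.15},{"linear": [0,0,0.3],"angular": [0,0,0],"jaw": 0.15},{"linear": [0,0,0.18],"angular": [0,0,0],"jaw": 0.15},{"linear": [0,0,0],"angular": [0,0,0],"jaw": 0.15},{"linear": [0,0,0],"angular": [0,0,0],"jaw": -0.6},{"linear": [0,0,0],"angular": [0,0,0],"jaw": -0.6},{"linear": [0,0,0],"angular": [0,0,0],"jaw": -0.6},{"linear": [0,0,0],"angular": [0,0,0],"jaw": -0.6},{"linear": [0,0,0],"angular": [0,0,0],"jaw": -0.6},{"linear": [0,0,0],"angular": [0,0,0],"jaw": -0.6}])

```text
t: 32.58
ee_pos: [0.3594, -0.2937, -0.0123]
tcp_rot: [0.001, 0.061, 0.998, -0.001]
wrist_force: [-0.3, -2.5, 5.4]
width: 0.0229
grip_force: 25.0
```

Request:
carry_out(plan=[{"linear": [0,0,-0.3],"angular": [0,0,0],"jaw": -0.6},{"linear": [0,0,-0.5],"angular": [0,0,0],"jaw": -0.6},{"linear": [0,0,-0.5],"angular": [0,0,0],"jaw": -0.6},{"linear": [0,0,-0.5],"angular": [0,0,0],"jaw": -0.6},{"linear": [0,0,-0.5],"angular": [0,0,0],"jaw": -0.6},{"linear": [-0.456,0.531,0],"angular": [0,0,0],"jaw": -0.6},{"linear": [-0.456,0.531,0],"angular": [0,0,0],"jaw": -0.6},{"linear": [-0.456,0.531,0],"angular": [0,0,0],"jaw": -0.6},{"linear": [-0.456,0.531,0],"angular": [0,0,0],"jaw": -0.6},{"linear": [-0.456,0.531,0],"angular": [0,0,0],"jaw": -0.6},{"linear": [-0.456,0.531,0],"angular": [0,0,0],"jaw": -0.6},{"linear": [-0.456,0.531,0],"angular": [0,0,0],"jaw": -0.6},{"linear": [-0.456,0.531,0],"angular": [0,0,0],"jaw": -0.6},{"linear": [-0.456,0.531,0],"angular": [0,0,0],"jaw": -0.6},{"linear": [-0.456,0.531,0],"angular": [0,0,0],"jaw": -0.6},{"linear": [-0.456,0.531,0],"angular": [0,0,0],"jaw": -0.6},{"linear": [-0.456,0.531,0],"angular": [0,0,0],"jaw": -0.6},{"linear": [0,0,0],"angular": [0,0,0],"jaw": -0.6},{"linear": [0,0,0],"angular": [0,0,0],"jaw": -0.6}])

```text
t: 34.95
ee_pos: [0.6671, -0.0095, 0.1015]
tcp_rot: [-0.002, 0.061, 0.998, 0.0]
wrist_force: [-0.0, 0.0, -3.9]
width: 0.0232
grip_force: 25.0
```

Run:
```python
from h import *
print(np.round(now(),4))
S=capture("side");T=capture("top")
im=np.hstack([cv2.resize(S["image"][130:250,190:310],(360,360),interpolation=cv2.INTER_CUBIC),cv2.resize(T["image"][110:290,340:480],(280,360),interpolation=cv2.INTER_CUBIC)])
cv2.imwrite("pics/m7.png",im)
```

```text
[ 6.671000e-01 -9.500000e-03  1.015000e-01  1.730404e+02]
```

View pics/m7.png

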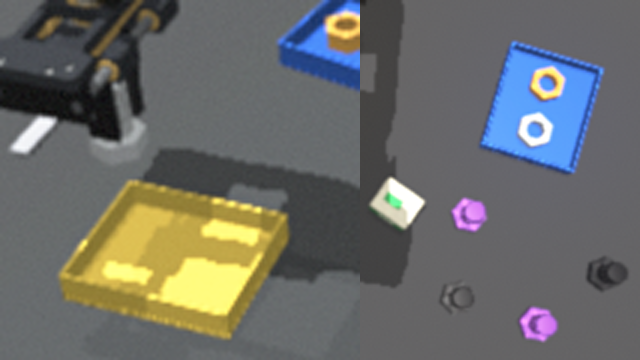

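Request:
carry_out(plan=[{"linear": [0,0,0.4],"angular": [0,0,0],"jaw": -0.6},{"linear": [0,0,0.4],"angular": [0,0,0],"jaw": -0.6},{"linear": [0,0,0.4],"angular": [0,0,0],"jaw": -0.6},{"linear": [0,0,0.4],"angular": [0,0,0],"jaw": -0.6},{"linear": [0,0,0.3],"angular": [0,0,0],"jaw": -0.6},{"linear": [0,0,0.2],"angular": [0,0,0],"jaw": -0.6},{"linear": [0,0,0.06],"angular": [0,0,0],"jaw": -0.6},{"linear": [0,0,0.03],"angular": [0,0,0],"jaw": -0.6},{"linear": [0,0,0.02],"angular": [0,0,0],"jaw": -0.6},{"linear": [0,0,0],"angular": [0,0,0],"jaw": -0.6}])

```text
t: 36.3
ee_pos: [0.6696, -0.0098, -0.0077]
tcp_rot: [0.0, 0.061, 0.998, -0.0]
wrist_force: [0.2, 0.4, -2.6]
width: 0.0233
grip_force: 25.0
```

Request:
carry_out(plan=[{"linear": [0,0,0.02],"angular": [0,0,0],"jaw": -0.6},{"linear": [0,0,0],"angular": [0,0,0],"jaw": -0.6}])

```text
t: 36.55
ee_pos: [0.6692, -0.0098, -0.0091]
tcp_rot: [0.0, 0.061, 0.998, -0.0]
wrist_force: [0.6, 0.0, -2.3]
width: 0.0233
grip_force: 25.0
```

Request:
carry_out(plan=[{"linear": [0,0,0.02],"angular": [0,0,0],"jaw": -0.6},{"linear": [0,0,0],"angular": [0,0,0],"jaw": -0.6}])

```text
t: 36.8
ee_pos: [0.6693, -0.0098, -0.0092]
tcp_rot: [0.0, 0.061, 0.998, -0.0]
wrist_force: [-1.7, -0.2, 3.8]
width: 0.0233
grip_force: 25.0
```

Request:
carry_out(plan=[{"linear": [0,0,0.01],"angular": [0,0,0],"jaw": -0.6},{"linear": [0,0,0],"angular": [0,0,0],"jaw": -0.6}])

```text
t: 37.05
ee_pos: [0.6693, -0.0099, -0.0092]
tcp_rot: [0.0, 0.061, 0.998, -0.0]
wrist_force: [-3.5, -0.0, 7.7]
width: 0.0236
grip_force: 25.0
```

Request:
carry_out(plan=[{"linear": [0,0,0],"angular": [0,0,0],"jaw": -0.2},{"linear": [0,0,0],"angular": [0,0,0],"jaw": 0.15},{"linear": [0,0,0],"angular": [0,0,0],"jaw": 0.15},{"linear": [0,0,0],"angular": [0,0,0],"jaw": 0.15},{"linear": [0,0,-0.2],"angular": [0,0,0],"jaw": 0.15},{"linear": [0,0,-0.4],"angular": [0,0,0],"jaw": 0.15},{"linear": [0,0,-0.6],"angular": [0,0,0],"jaw": 0.15},{"linear": [0,0,-0.6],"angular": [0,0,0],"jaw": 0.15},{"linear": [0,0,-0.5],"angular": [0,0,0],"jaw": 0.15},{"linear": [0.2465,0.4527,0],"angular": [0,0,0],"jaw": 0.15},{"linear": [0.2465,0.4527,0],"angular": [0,0,0],"jaw": 0.15},{"linear": [0.2465,0.4527,0],"angular": [0,0,0],"jaw": 0.15},{"linear": [0.2465,0.4527,0],"angular": [0,0,0],"jaw": 0.15},{"linear": [0.2465,0.4527,0],"angular": [0,0,0],"jaw": 0.15},{"linear": [0.2465,0.4527,0],"angular": [0,0,0],"jaw": 0.15},{"linear": [0.2465,0.4527,0],"angular": [0,0,0],"jaw": 0.15},{"linear": [0,0,0],"angular": [0,0,0],"jaw": 0.15},{"linear": [0,0,0],"angular": [0,0,0],"jaw": 0.15}])

```text
t: 39.3
ee_pos: [0.6029, 0.1581, 0.104]
tcp_rot: [0.0, 0.061, 0.998, -0.0]
wrist_force: [0.7, -0.8, 0.4]
width: 0.05
grip_force: 0.0
```

Request:
carry_out(newtons=25, plan=[{"linear": [0,0,0.4],"angular": [0,0,0],"jaw": 0.15},{"linear": [0,0,0.4],"angular": [0,0,0],"jaw": 0.15},{"linear": [0,0,0.4],"angular": [0,0,0],"jaw": 0.15},{"linear": [0,0,0.4],"angular": [0,0,0],"jaw": 0.15},{"linear": [0,0,0.4],"angular": [0,0,0],"jaw": 0.15},{"linear": [0,0,0.2],"angular": [0,0,0],"jaw": 0.15},{"linear": [0,0,0.12],"angular": [0,0,0],"jaw": 0.15},{"linear": [0,0,0],"angular": [0,0,0],"jaw": 0.15},{"linear": [0,0,0],"angular": [0,0,0],"jaw": -0.6},{"linear": [0,0,0],"angular": [0,0,0],"jaw": -0.6},{"linear": [0,0,0],"angular": [0,0,0],"jaw": -0.6},{"linear": [0,0,0],"angular": [0,0,0],"jaw": -0.6},{"linear": [0,0,0],"angular": [0,0,0],"jaw": -0.6},{"linear": [0,0,0],"angular": [0,0,0],"jaw": -0.6}])

```text
t: 41.05
ee_pos: [0.6031, 0.158, -0.0113]
tcp_rot: [0.0, 0.061, 0.998, 0.0]
wrist_force: [-0.3, -0.7, 3.2]
width: 0.0233
grip_force: 25.0
```

Request:
carry_out(plan=[{"linear": [0,0,-0.3],"angular": [0,0,0],"jaw": -0.6},{"linear": [0,0,-0.5],"angular": [0,0,0],"jaw": -0.6},{"linear": [0,0,-0.5],"angular": [0,0,0],"jaw": -0.6},{"linear": [0,0,-0.5],"angular": [0,0,0],"jaw": -0.6},{"linear": [0,0,-0.5],"angular": [0,0,0],"jaw": -0.6},{"linear": [-0.064,-0.4557,0],"angular": [0,0,0],"jaw": -0.6},{"linear": [-0.064,-0.4557,0],"angular": [0,0,0],"jaw": -0.6},{"linear": [-0.064,-0.4557,0],"angular": [0,0,0],"jaw": -0.6},{"linear": [-0.064,-0.4557,0],"angular": [0,0,0],"jaw": -0.6},{"linear": [-0.064,-0.4557,0],"angular": [0,0,0],"jaw": -0.6},{"linear": [-0.064,-0.4557,0],"angular": [0,0,0],"jaw": -0.6},{"linear": [-0.064,-0.4557,0],"angular": [0,0,0],"jaw": -0.6},{"linear": [0,0,0],"angular": [0,0,0],"jaw": -0.6},{"linear": [0,0,0],"angular": [0,0,0],"jaw": -0.6},{"linear": [0,0,0],"angular": [0,0,0],"jaw": -0.6}])

```text
t: 42.92
ee_pos: [0.6055, -0.0021, 0.1034]
tcp_rot: [-0.0, 0.061, 0.998, 0.0]
wrist_force: [0.1, -0.0, -2.2]
width: 0.0231
grip_force: 25.0
```

Request:
carry_out(plan=[{"linear": [0,0,0.4],"angular": [0,0,0],"jaw": -0.6},{"linear": [0,0,0.4],"angular": [0,0,0],"jaw": -0.6},{"linear": [0,0,0.4],"angular": [0,0,0],"jaw": -0.6},{"linear": [0,0,0.4],"angular": [0,0,0],"jaw": -0.6},{"linear": [0,0,0.3],"angular": [0,0,0],"jaw": -0.6},{"linear": [0,0,0.2],"angular": [0,0,0],"jaw": -0.6},{"linear": [0,0,0.06],"angular": [0,0,0],"jaw": -0.6},{"linear": [0,0,0.03],"angular": [0,0,0],"jaw": -0.6},{"linear": [0,0,0.02],"angular": [0,0,0],"jaw": -0.6},{"linear": [0,0,0.02],"angular": [0,0,0],"jaw": -0.6},{"linear": [0,0,0],"angular": [0,0,0],"jaw": -0.6}])

```text
t: 44.3
ee_pos: [0.6058, -0.0031, -0.008]
tcp_rot: [0.0, 0.061, 0.998, -0.0]
wrist_force: [0.1, 0.8, -1.6]
width: 0.0236
grip_force: 25.0
```

Request:
carry_out(plan=[{"linear": [0,0,0.02],"angular": [0,0,0],"jaw": -0.6},{"linear": [0,0,0],"angular": [0,0,0],"jaw": -0.6}])

```text
t: 44.55
ee_pos: [0.6059, -0.0032, -0.0084]
tcp_rot: [0.0, 0.061, 0.998, -0.0]
wrist_force: [-1.3, 0.1, 4.4]
width: 0.0235
grip_force: 25.1
```

Request:
carry_out(plan=[{"linear": [0,0,0],"angular": [0,0,0],"jaw": -0.2},{"linear": [0,0,0],"angular": [0,0,0],"jaw": 0.15},{"linear": [0,0,0],"angular": [0,0,0],"jaw": 0.15},{"linear": [0,0,0],"angular": [0,0,0],"jaw": 0.15},{"linear": [0,0,-0.2],"angular": [0,0,0],"jaw": 0.15},{"linear": [0,0,-0.4],"angular": [0,0,0],"jaw": 0.15},{"linear": [0,0,-0.6],"angular": [0,0,0],"jaw": 0.15},{"linear": [0,0,-0.6],"angular": [0,0,0],"jaw": 0.15},{"linear": [0,0,-0.5],"angular": [0,0,0],"jaw": 0.15},{"linear": [0,0,0],"angular": [0,0,0.67],"jaw": 0.4},{"linear": [0.509,-0.088,0],"angular": [0,0,0],"jaw": 0.4},{"linear": [0.509,-0.088,0],"angular": [0,0,0],"jaw": 0.4},{"linear": [0.509,-0.088,0],"angular": [0,0,0],"jaw": 0.4},{"linear": [0.509,-0.088,0],"angular": [0,0,0],"jaw": 0.4},{"linear": [0.509,-0.088,0],"angular": [0,0,0],"jaw": 0.4},{"linear": [0.509,-0.088,0],"angular": [0,0,0],"jaw": 0.4},{"linear": [0,0,0],"angular": [0,0,0],"jaw": 0.4},{"linear": [0,0,0],"angular": [0,0,0],"jaw": 0.4}])

```text
t: 46.8
ee_pos: [0.4528, -0.0003, 0.1064]
tcp_rot: [0.002, 0.096, 0.995, -0.0]
wrist_force: [-0.1, -0.6, -0.2]
width: 0.0609
grip_force: 0.0
```

Request:
carry_out(newtons=25, plan=[{"linear": [0,0,0.4],"angular": [0,0,0],"jaw": 0.4},{"linear": [0,0,0.4],"angular": [0,0,0],"jaw": 0.4},{"linear": [0,0,0.4],"angular": [0,0,0],"jaw": 0.4},{"linear": [0,0,0.4],"angular": [0,0,0],"jaw": 0.4},{"linear": [0,0,0.4],"angular": [0,0,0],"jaw": 0.4},{"linear": [0,0,0.4],"angular": [0,0,0],"jaw": 0.4},{"linear": [0,0,0.15],"angular": [0,0,0],"jaw": 0.4},{"linear": [0,0,0.08],"angular": [0,0,0],"jaw": 0.4},{"linear": [0,0,0],"angular": [0,0,0],"jaw": 0.4},{"linear": [0,0,0],"angular": [0,0,0],"jaw": -0.4},{"linear": [0,0,0],"angular": [0,0,0],"jaw": -0.4},{"linear": [0,0,0],"angular": [0,0,0],"jaw": -0.4},{"linear": [0,0,0],"angular": [0,0,0],"jaw": -0.4},{"linear": [0,0,0],"angular": [0,0,0],"jaw": -0.4},{"linear": [0,0,0],"angular": [0,0,0],"jaw": -0.4}])

```text
t: 48.68
ee_pos: [0.4511, -0.0, -0.0254]
tcp_rot: [0.0, 0.096, 0.995, -0.0]
wrist_force: [-1.1, -0.4, 4.7]
width: 0.0325
grip_force: 24.9
```

Request:
carry_out(plan=[{"linear": [0,0,-0.3],"angular": [0,0,0],"jaw": -0.4},{"linear": [0,0,-0.5],"angular": [0,0,0],"jaw": -0.4},{"linear": [0,0,-0.5],"angular": [0,0,0],"jaw": -0.4},{"linear": [0,0,-0.5],"angular": [0,0,0],"jaw": -0.4},{"linear": [0,0,-0.5],"angular": [0,0,0],"jaw": -0.4},{"linear": [-0.0674,0.5615,0],"angular": [0,0,0],"jaw": -0.4},{"linear": [-0.0674,0.5615,0],"angular": [0,0,0],"jaw": -0.4},{"linear": [-0.0674,0.5615,0],"angular": [0,0,0],"jaw": -0.4},{"linear": [-0.0674,0.5615,0],"angular": [0,0,0],"jaw": -0.4},{"linear": [-0.0674,0.5615,0],"angular": [0,0,0],"jaw": -0.4},{"linear": [-0.0674,0.5615,0],"angular": [0,0,0],"jaw": -0.4},{"linear": [-0.0674,0.5615,0],"angular": [0,0,0],"jaw": -0.4},{"linear": [-0.0674,0.5615,0],"angular": [0,0,0],"jaw": -0.4},{"linear": [-0.0674,0.5615,0],"angular": [0,0,0],"jaw": -0.4},{"linear": [-0.0674,0.5615,0],"angular": [0,0,0],"jaw": -0.4},{"linear": [-0.0674,0.5615,0],"angular": [0,0,0],"jaw": -0.4},{"linear": [-0.0674,0.5615,0],"angular": [0,0,0],"jaw": -0.4},{"linear": [0,0,0],"angular": [0,0,0],"jaw": -0.4},{"linear": [0,0,0],"angular": [0,0,0],"jaw": -0.4}])

```text
t: 51.05
ee_pos: [0.5534, 0.3224, 0.0883]
tcp_rot: [-0.001, 0.096, 0.995, -0.001]
wrist_force: [0.4, -0.5, -1.1]
width: 0.0325
grip_force: 24.9
```

Request:
carry_out(plan=[{"linear": [0,0,0.4],"angular": [0,0,0],"jaw": -0.4},{"linear": [0,0,0.4],"angular": [0,0,0],"jaw": -0.4},{"linear": [0,0,0.4],"angular": [0,0,0],"jaw": -0.4},{"linear": [0,0,0.4],"angular": [0,0,0],"jaw": -0.4},{"linear": [0,0,0.3],"angular": [0,0,0],"jaw": -0.4},{"linear": [0,0,0.2],"angular": [0,0,0],"jaw": -0.4},{"linear": [0,0,0.06],"angular": [0,0,0],"jaw": -0.4},{"linear": [0,0,0.03],"angular": [0,0,0],"jaw": -0.4},{"linear": [0,0,0.02],"angular": [0,0,0],"jaw": -0.4},{"linear": [0,0,0.02],"angular": [0,0,0],"jaw": -0.4},{"linear": [0,0,0],"angular": [0,0,0],"jaw": -0.4}])

```text
t: 52.42
ee_pos: [0.5549, 0.3232, -0.022]
tcp_rot: [0.0, 0.096, 0.995, 0.0]
wrist_force: [-0.2, 0.7, -1.1]
width: 0.0326
grip_force: 24.9
```

Request:
carry_out(plan=[{"linear": [0,0,0.02],"angular": [0,0,0],"jaw": -0.4},{"linear": [0,0,0],"angular": [0,0,0],"jaw": -0.4}])

```text
t: 52.68
ee_pos: [0.5551, 0.3232, -0.0224]
tcp_rot: [0.0, 0.096, 0.995, 0.0]
wrist_force: [-1.2, -0.2, 3.7]
width: 0.0323
grip_force: 24.9
```

Request:
carry_out(plan=[{"linear": [0,0,0],"angular": [0,0,0],"jaw": 0},{"linear": [0,0,0],"angular": [0,0,0],"jaw": 0.2},{"linear": [0,0,0],"angular": [0,0,0],"jaw": 0.2},{"linear": [0,0,0],"angular": [0,0,0],"jaw": 0.2},{"linear": [0,0,-0.2],"angular": [0,0,0],"jaw": 0.2},{"linear": [0,0,-0.4],"angular": [0,0,0],"jaw": 0.2},{"linear": [0,0,-0.6],"angular": [0,0,0],"jaw": 0.2},{"linear": [0,0,-0.6],"angular": [0,0,0],"jaw": 0.2},{"linear": [0,0,-0.6],"angular": [0,0,0],"jaw": 0.2},{"linear": [0.47,0.32,0],"angular": [0,0,0],"jaw": 0.2},{"linear": [0.47,0.32,0],"angular": [0,0,0],"jaw": 0.2},{"linear": [0.47,0.32,0],"angular": [0,0,0],"jaw": 0.2},{"linear": [0.47,0.32,0],"angular": [0,0,0],"jaw": 0.2},{"linear": [0.47,0.32,0],"angular": [0,0,0],"jaw": 0.2},{"linear": [0.47,0.32,0],"angular": [0,0,0],"jaw": 0.2},{"linear": [0,0,0],"angular": [0,0,0],"jaw": 0.2},{"linear": [0,0,0],"angular": [0,0,0],"jaw": 0.2},{"linear": [0,0,0],"angular": [0,0,0],"jaw": 0.2}])

```text
t: 54.92
ee_pos: [0.4358, 0.4437, 0.0973]
tcp_rot: [0.0, 0.097, 0.995, 0.0]
wrist_force: [0.4, 0.4, -0.2]
width: 0.0525
grip_force: 0.0
```

Run:
```python
from h import *
S=capture("side");T=capture("top")
im=np.vstack([cv2.resize(T["image"][95:285,130:480],(525,285)),cv2.resize(S["image"][110:390,150:450],(321,300))[:, :].copy() if 0 else cv2.resize(S["image"][110:390,110:520],(525,300))])
cv2.imwrite("pics/fin.png",im)
for n,c,bt,z,v in(("gauge","red",(220,198,256,232),.009,None),("carton","silver",(340,192,377,230),.0225,120)):
    print(n,np.round(ray(T,*hull_c(sub(T,c,bt,vmin=v)),z),4))
```

```text
gauge [0.4278 0.1652 0.009 ]
carton [ 0.4321 -0.1318  0.0225]
```

View pics/fin.png

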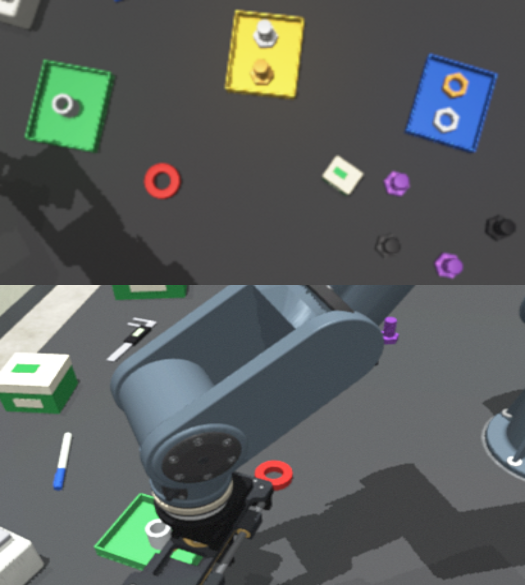

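All five parts sit in the right trays: nuts flat in blue, bolts upright in yellow, sleeve upright in green. The carton and gauge have not moved, so I am handing in.

```bash
python3 -c "
from bench import ticket
print(ticket.close_job())"
```

```text
the job is handed in; nothing more can be done
None
```

The job is handed in at about 55 s of the 131 s allowed: both nuts are flat in the blue tray, both bolts stand on their heads in the yellow tray and the sleeve is upright in the green tray, with the carton, gauge and look-alikes left in place; the fingertips sat about 33 mm higher than the reported TCP height, so the first grasp closed on nothing and I corrected for that afterwards.

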